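Set the laminator dial for the pouches in use

ROBOT

A 6-joint arm with a two-finger parallel gripper is mounted at the origin on the work surface. World frame = base frame: x ahead of the robot, y to its left, z up, the work surface at z = 0. Lengths are in mm, angles in rad, forces in N, time in s.
With the tool pointing down it reaches from about 350 to 775 mm from the base axis. Payload 7.3 kg.
Tool frame: the origin (TCP) lies at the very end of the fingers, on their centre line; the grasp point (between the pads) lies bot.grasp_offset behind it (bot.grasp_offset is the distance from the TCP to the grasp point, in mm); z points along the fingers, y is the line along which they close (so a half turn about z gives the same grasp; the last joint's range is limited). The gripper opens to 92 mm and grips with 3 to 60 N. Pads are 19 mm wide; open, the fingers measure 130 mm over their backs; the gripper's body (75 mm by 190 mm) begins 47 mm behind the grasp point.
Start: joints at [0.997, 0.342, 1.524, -0, 1.275, -0.146], TCP at [217.795, 477.713, 226.741] pointing down, gripper open.
Joint ranges: [-2.53, 2.53], [-0.77, 2.02], [0.04, 2.7], [-1, 4.14], [0.28, 2.66], [-3.11, 3.11]. Speed limits (rad/s): [2.57, 2.57, 3.14, 3.14, 3.14, 3.14].

INTERFACE

Orientations are given as [roll, pitch, yaw] about the fixed x, y, z axes, in that order (R = Rz(yaw) Ry(pitch) Rx(roll)).
In Python, from plant import bot gives the robot as it stands. The module is installed in compiled form; this text tells all that it offers.
- The arm moves only by the shell command python3 -m handwheel 'ROWS'. ROWS is JSON, a list of rows, each an object of numbers: "claw": the finger opening in mm, from 0 to 91.8; "dx", "dy", "dz": the shift along the tool's x, y, z in mm; "rx", "ry", "rz": the turn, a rotation vector about the tool's x, y, z in rad. A call has 1 to 10 rows; each row shifts and turns the commanded pose from where the row before left it, along the tool's axes as they then stand; what a row does not reach is not made up. A row lasts 1/10 s, in which the tool goes at most 50 mm and 8.59 degrees, less where a joint would pass 70% of its speed; a pose out of reach is approached as far as the arm can. A call is refused whole if a number of a shift passes 50 or a number of a turn 0.15, either way. A call with a gripper value outside its range is refused whole. The fingers move at their own pace and stop on an object; the grip force is fixed at half the most. Time passes only in rows, so rows that do not move let the fingers close. It gives the time, the measured TCP pose, the force and the opening at its end, in the units of the state.
- bot.get_obs(): the state, without advancing time (a new reading comes with each control period).
- bot.capture(name): name is "scene" or "top"; returns a dict with "frame" (400x640x3 uint8, red, green, blue), "camera_matrix" (3x3 intrinsics, pixels), "view" (4x4, takes a point from world to camera coordinates). Camera axes: x right, y down, z forward; pixel columns grow to the right and rows downward; lengths in mm; the calibration is good to about 2 mm. A picture is of the moment at which its call begins. There is no depth.
- bot.close_job(): hands the job in, once; it reports no verdict.
The state is a dict: "time": time; "joint_positions": joint angles; "dq": joint speeds; "tau": joint torques, N m; "tool_pos": TCP position; "tcp_rot": TCP orientation; "contact_force": force on the tool from outside, world axes, zero at the start; "moment": the same for the moment, N m; "grip_width": finger opening in mm.
Only numpy, scipy, OpenCV 4.12 (cv2) and the standard library are available. Lean on these libraries where they do the work, as an engineer would, in place of code of your own. Each camera call takes 0.05 s, during which the arm holds its last target. There are 200 camera calls.

TASK

The laminator is off and about to be used with the pouches in the box lying on the grey cutting mat. Turn its dial so that it clicks in at the mark that matches that box (blue dot, one green bar or two red bars), then let go of it. Leave the boxes and everything else on the desk where they are.

Things in the scene. Friction and masses are not known exactly. Their poses are not given: they have to be found in the camera images.
- dial (a joint): Laminator's setting dial: vertical axis, rad, growing clockwise from above. Four clicks 0.70 rad apart, each with a mark on the panel: -0.70 blue dot, 0 white ring (off, where it starts), +0.70 one green bar, +1.40 two red bars. About 0.06 N m takes it out of a click; let go within 0.25 rad of a click it snaps in. Stops 0.06 rad beyond the end clicks
- dial_grip (a point): On the dial's axis, mid-height of its grip bar; turns with it. Bar dark grey, upright, 42 long, 12 wide, 26 mm tall: top 13 mm above this point; 13 mm below it the top of a black round skirt, 44 mm across, 6 mm thick, on the panel. Own x: along the bar to its pointing end (white line); z up. Free all round: nothing else on the machine rises over 10 mm above the panel
- laminator: Fixed desktop laminator, 154 (own x) x 376 (y) x 103 (z) mm, white on grey base, dark panel with the dial on top at its right end. Origin: centre of underside; own x away from its feed side, which faces the robot (feed shelf 55 mm out, 47 mm high). Dial axis at own x -12, y -113 mm, panel surface z 103 mm; at off the dial points along own +x. Marks 37 mm from the axis
- mat: Grey cutting mat with a pale grid, fixed, 300 (own x) x 220 (y) x 3 mm, on the left of the desk. Origin: centre of its underside. The pouch box lying on it is the one in use (box origin within 70 mm of the mat's, horizontally)
- tray: Black letter tray, fixed, 340 (own x) x 250 (y) x 55 mm, floor 3 mm thick, on the right of the desk. Origin: centre of its underside. The two pouch boxes in it are put away
- box_blue: Loose cardboard box of laminating pouches, 120 (own x) x 90 (y) x 28 (z) mm, 0.22 kg, white, with a coloured band round its foot and a large mark on the lid: one blue dot (cold pouches). Origin: centre of its underside. It lies either on the cutting mat (in use) or in the letter tray (put away)
- box_green: Loose cardboard box of laminating pouches, 120 (own x) x 90 (y) x 28 (z) mm, 0.22 kg, white, with a coloured band round its foot and a large mark on the lid: one green bar (thin hot pouches). Origin: centre of its underside. It lies either on the cutting mat (in use) or in the letter tray (put away)
- box_red: Loose cardboard box of laminating pouches, 120 (own x) x 90 (y) x 28 (z) mm, 0.22 kg, white, with a coloured band round its foot and a large mark on the lid: two red bars (thick hot pouches). Origin: centre of its underside. It lies either on the cutting mat (in use) or in the letter tray (put away)
- stapler: Loose blue and black stapler, 150 x 36 x 49 mm, lying beyond the laminator. Origin: centre of its underside
- mug: Loose blue ceramic mug, 82 mm across, 95 mm tall, beyond the laminator. Origin: centre of its underside
- pen_pot: Loose black pen pot, 80 mm across, 100 mm tall, pens up to about 150 mm, beyond the laminator. Origin: centre of its underside
- tape_dispenser: Loose black tape dispenser, 150 x 56 x 76 mm, beyond the laminator. Origin: centre of its underside
There are look-alikes about, which are no part of the job. What is shaped like the box_red but black is not meant. Leave any yellow look-alike of the box_green alone.

How it is judged (in metres and radians):
At the end, for the whole second after the job is handed in: The released dial rests within 0.12 rad of the click whose mark matches the pouch box on the mat (blue dot -0.70, one green bar +0.70, two red bars +1.40); pouch boxes, stapler, mug, pen pot and tape dispenser are within 30 mm of where they started (((horizontal distance between box_blue and mat below 0.1 m and value of joint dial between -0.82 and -0.58 rad and velocity of joint dial between -0.1 and 0.1 rad/s) or (horizontal distance between box_green and mat below 0.1 m and value of joint dial between 0.58 and 0.82 rad and velocity of joint dial between -0.1 and 0.1 rad/s) or (horizontal distance between box_red and mat below 0.1 m and value of joint dial between 1.28 and 1.52 rad and velocity of joint dial between -0.1 and 0.1 rad/s)) and distance of each of box_blue, box_green, box_red, stapler, mug, pen_pot, tape_dispenser from where it was at the start of the episode below 0.03 m); the robot touches nothing.
It fails at once if a loose thing on the desk is shifted by 30 mm or more (distance of any of box_blue, box_green, box_red, stapler, mug, pen_pot, tape_dispenser from where it was at the start of the episode above 0.03 m).
It also fails if it takes over 38 s, if anything falls off the work surface, if the arm or the gripper's body presses on something with over 40 N, if the wrist force passes 120 N, or if a joint passes its speed limit or range.

## Working session

There is one attempt and no reset: what is moved stays moved. The work goes in short steps, Python scripts to look and compute and a shell command to move; the robot and the scene stay as the last step left them, time stands still between calls to the robot, and variables do not carry over. Pictures are saved under pics/ and viewed, on a budget of 10 in all, crops included, one or two more only if the job needs it, and the job is handed in when it is done.

```bash
mkdir -p pics; python3 - <<'E'
from plant import bot
import cv2,pickle
d={}
for n in("scene","top"):
    c=bot.capture(n);d[n]=c
    cv2.imwrite(f"pics/{n}0.png",cv2.cvtColor(c["frame"],cv2.COLOR_RGB2BGR))
    print(n,c["camera_matrix"],c["view"])
pickle.dump(d,open("c0.pkl","wb"));o=bot.get_obs();print(o,bot.grasp_offset)
E
```

```text
scene [[504.18409894   0.         320.92659877]
 [  0.         504.18409894 203.39712431]
 [  0.           0.           1.        ]] [[-3.60114347e-01  9.32718780e-01  1.87971950e-02  2.70517669e+02]
 [ 6.69097597e-01  2.72268546e-01 -6.91504335e-01 -2.69460927e+02]
 [-6.50096964e-01 -2.36443474e-01 -7.22127704e-01  2.00194612e+03]
 [ 0.00000000e+00  0.00000000e+00  0.00000000e+00  1.00000000e+00]]
top [[415.74239212   0.         322.45039513]
 [  0.         415.74239212 202.10855256]
 [  0.           0.           1.        ]] [[-1.66808227e-02 -9.99753617e-01  1.46442888e-02 -8.16962847e+01]
 [-9.96406614e-01  1.54050146e-02 -8.32859204e-02  5.29992132e+02]
 [ 8.30398047e-02 -1.59809439e-02 -9.96418085e-01  1.44539266e+03]
 [ 0.00000000e+00  0.00000000e+00  0.00000000e+00  1.00000000e+00]]
{'time': 0.1, 'joint_positions': array([ 9.97015680e-01,  3.42644399e-01,  1.52493810e+00,  1.20441493e-05,
        1.27540923e+00, -1.46007992e-01]), 'dq': array([ 4.04760480e-05, -2.17366777e-03, -4.02118528e-03,  9.57748321e-04,
       -1.42513027e-03, -4.72184942e-04]), 'tau': array([ 1.75604135e-03, -4.32007778e+01, -2.44691777e+01,  7.18681631e-02,
        5.26018068e-02, -9.72017602e-06]), 'tool_pos': array([217.56892522, 477.38516297, 226.11315852]), 'tcp_rot': array([-3.14021014e+00, -2.14946602e-04,  2.71381634e+00]), 'contact_force': array([-0.26305795,  0.40495507, -1.4108258 ]), 'moment': array([-0.01464654, -0.01151619,  0.01116956]), 'grip_width': 92.02417378088106} 18.8
```

View pics/scene0.png

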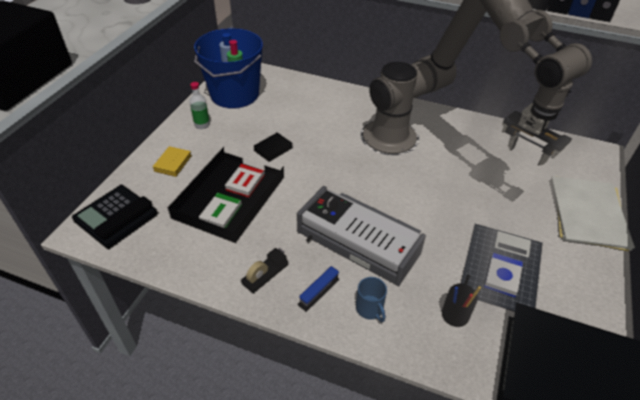

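View pics/top0.png

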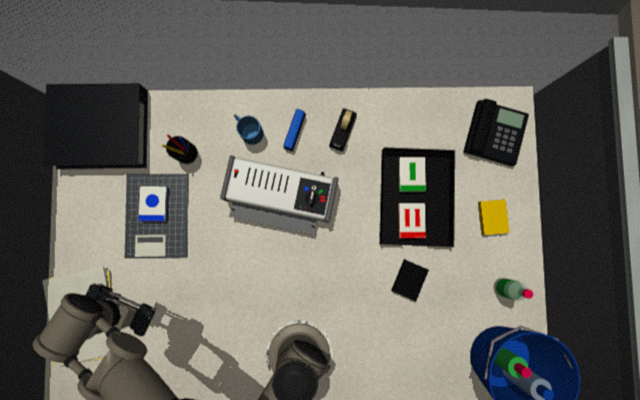

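The box on the mat has the blue dot (top 152,201; scene 505,273), while green and red lie in the tray. The target is therefore -0.70, counterclockwise. The dial is near top (314,195) and scene (325,207), so I'll zoom in on it.

```bash
python3 - <<'E'
import cv2,numpy as np
a=cv2.imread("pics/top0.png")[155:245,215:345];b=cv2.imread("pics/scene0.png")[180:285,290:430]
f=lambda i,s:cv2.resize(i,None,fx=s,fy=s,interpolation=cv2.INTER_CUBIC)
a=np.clip(f(a,6.)*1.3,0,255).astype('u1'); cv2.imwrite("pics/t1.png",a)
cv2.imwrite("pics/s1.png",np.clip(f(b,5.5)*1.6,0,255).astype('u1'))
E
```

```text
(no output)
```

View pics/t1.png

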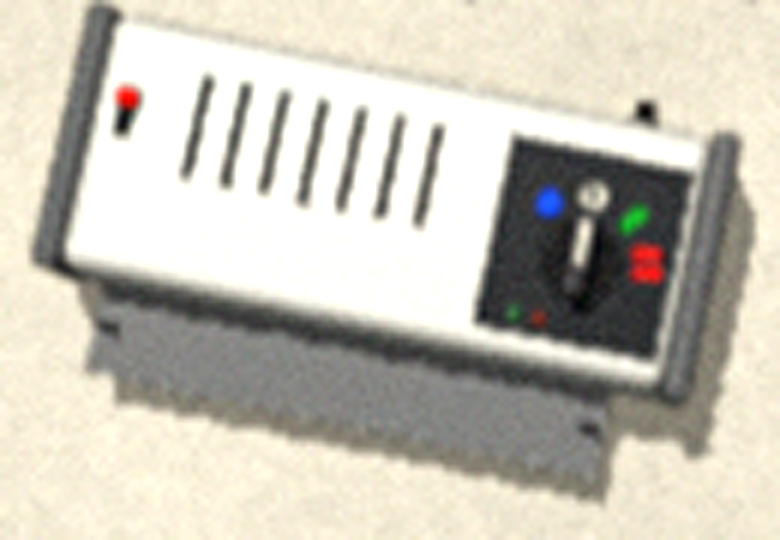

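View pics/s1.png

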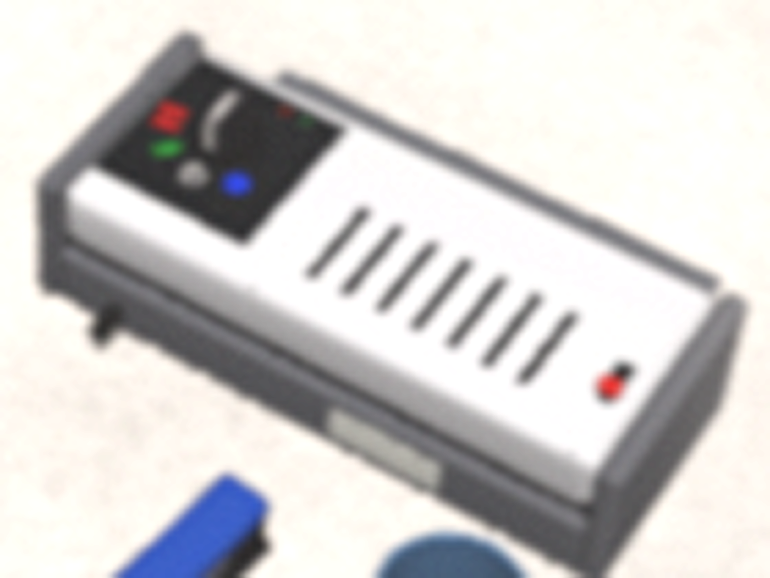

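Top crop shows marks at blue (549,203), ring (593,196), green (634,219) and red (647,264). The scene crop shows the same four at (237,184), (192,174), (167,149) and (170,118). The bar points at the ring, so the dial is off.

```bash
python3 - <<'E'
import cv2,numpy as np,pickle
from scipy.optimize import least_squares
d=pickle.load(open("c0.pkl","rb"))
P={n:d[n]["camera_matrix"]@d[n]["view"][:3] for n in d}
T=(np.array([[549,203],[593,196],[634,219],[647,264],[582,222]])+.5)/6-.5+[215,155]
S=(np.array([[237,184],[192,174],[167,149],[170,118],[209,138]])+.5)/5.5-.5+[290,180]
X=cv2.triangulatePoints(P["top"],P["scene"],T.T,S.T);X=(X[:3]/X[3]).T;print(X.round(1))
th=np.array([-.7,0,.7,1.4])
def pr(n,X):
    h=P[n]@np.c_[X,np.ones(len(X))].T;return (h[:2]/h[2]).T
def pts(p): return np.c_[p[0]+37*np.cos(p[3]-th),p[1]+37*np.sin(p[3]-th),np.full(4,p[2])]
f=lambda p:np.r_[pr("top",pts(p))-T[:4],pr("scene",pts(p))-S[:4]].ravel()
r=least_squares(f,[500,-50,103,-.2]);print(r.x,r.fun.round(2))
r2=least_squares(lambda q:f([q[0],q[1],103,q[2]]),[500,-50,-.2]);print("z103",r2.x,r2.fun.round(2))
from plant import bot
import plant; print([a for a in dir(bot) if a[0]!='_'])
E
```

```text
[[568.4 -34.1 103.6]
 [572.  -59.5 105.2]
 [558.5 -80.8 104.1]
 [533.5 -88.2 102.7]
 [556.2 -54.6 121.1]]
[ 5.35743412e+02 -5.13808410e+01  1.03899128e+02 -2.20135773e-01] [-0.2   0.02 -0.02  0.09 -0.4   0.24 -0.2  -0.08 -0.25 -0.06 -0.01  0.24
 -0.27 -0.05 -0.26 -0.2 ]
z103 [ 5.35498202e+02 -5.14853241e+01 -2.19971372e-01] [-0.16  0.12  0.02  0.2  -0.37  0.34 -0.17  0.02 -0.26  0.08 -0.02  0.38
 -0.28  0.08 -0.27 -0.07]
['Unreachable', 'capture', 'close_job', 'get_obs', 'grasp_offset']
```

The fit is consistent: the axis is at (535.7, -51.4), the panel at z about 103.5, the yaw is -0.22, and residuals are at most 0.4 px. The bar top should be about 135. I'll rotate to tool yaw 2.92, which aligns with the bar, and travel at height.

```bash
python3 -m handwheel '[{"rz":-0.05},{"rz":-0.1},{"rz":-0.057,"dx":-10,"dy":-10},{"dx":-26,"dy":-28},{"dx":-26,"dy":-28},{"dx":-26,"dy":-28},{"dx":-26,"dy":-28},{"dx":-26,"dy":-28},{"dx":-26,"dy":-28},{"dx":-26,"dy":-28}]' && python3 -m handwheel '[{"dx":-26,"dy":-28},{"dx":-26,"dy":-28},{"dx":-26,"dy":-28},{"dx":-26,"dy":-28},{"dx":-26,"dy":-28},{"dx":-26,"dy":-28},{"dx":-26,"dy":-28},{"dx":-20,"dy":-20},{"dx":0},{"dx":0}]'
```

```text
invalid input at $[0]: expected keys claw, dx, dy, dz, rx, ry, rz
```

```bash
python3 -m handwheel '[{"claw":91.8,"dx":0,"dy":0,"dz":0,"rx":0,"ry":0,"rz":-0.05},{"claw":91.8,"dx":0,"dy":0,"dz":0,"rx":0,"ry":0,"rz":-0.1},{"claw":91.8,"dx":-10,"dy":-10,"dz":0,"rx":0,"ry":0,"rz":-0.057},{"claw":91.8,"dx":-26,"dy":-28,"dz":0,"rx":0,"ry":0,"rz":0},{"claw":91.8,"dx":-26,"dy":-28,"dz":0,"rx":0,"ry":0,"rz":0},{"claw":91.8,"dx":-26,"dy":-28,"dz":0,"rx":0,"ry":0,"rz":0},{"claw":91.8,"dx":-26,"dy":-28,"dz":0,"rx":0,"ry":0,"rz":0},{"claw":91.8,"dx":-26,"dy":-28,"dz":0,"rx":0,"ry":0,"rz":0},{"claw":91.8,"dx":-26,"dy":-28,"dz":0,"rx":0,"ry":0,"rz":0},{"claw":91.8,"dx":-26,"dy":-28,"dz":0,"rx":0,"ry":0,"rz":0}]'
```

```text
time: 1.1
tool_pos: [359.7, 232.8, 226.6]
tcp_rot: [-3.141, -0.0, 2.921]
contact_force: [-0.2, -0.2, -0.2]
grip_width: 91.8
```

```bash
python3 -m handwheel '[{"claw":91.8,"dx":-26,"dy":-27,"dz":0,"rx":0,"ry":0,"rz":0},{"claw":91.8,"dx":-26,"dy":-27,"dz":0,"rx":0,"ry":0,"rz":0},{"claw":91.8,"dx":-26,"dy":-27,"dz":0,"rx":0,"ry":0,"rz":0},{"claw":91.8,"dx":-26,"dy":-27,"dz":0,"rx":0,"ry":0,"rz":0},{"claw":91.8,"dx":-26,"dy":-27,"dz":0,"rx":0,"ry":0,"rz":0},{"claw":91.8,"dx":-26,"dy":-27,"dz":0,"rx":0,"ry":0,"rz":0},{"claw":91.8,"dx":-26,"dy":-27,"dz":0,"rx":0,"ry":0,"rz":0},{"claw":91.8,"dx":-26,"dy":-27,"dz":0,"rx":0,"ry":0,"rz":0},{"claw":91.8,"dx":-25.5,"dy":-24.5,"dz":20,"rx":0,"ry":0,"rz":0},{"claw":60,"dx":0,"dy":0,"dz":20,"rx":0,"ry":0,"rz":0}]'
```

```text
time: 2.1
tool_pos: [536.6, -55.2, 185.9]
tcp_rot: [-3.141, 0.002, 2.917]
contact_force: [-0.3, -0.1, 0.1]
grip_width: 87.5
```

```bash
python3 -m handwheel '[{"claw":60,"dx":0,"dy":0,"dz":0,"rx":0,"ry":0,"rz":0},{"claw":60,"dx":0,"dy":0,"dz":0,"rx":0,"ry":0,"rz":0}]'; python3 - <<'E'
from plant import bot
print(bot.get_obs()["tool_pos"],bot.get_obs()["joint_positions"])
E
```

```text
time: 2.3
tool_pos: [534.1, -51.2, 186.6]
tcp_rot: [3.141, -0.001, 2.921]
contact_force: [0.3, 0.2, -0.0]
grip_width: 72.1
[534.08468246 -51.23440985 186.62750802] [-2.38642833e-01  3.98887704e-01  1.55390077e+00  2.25982585e-04
  1.19022330e+00 -1.58884102e+00]
```

Position is within 1.6 mm. I'll descend to TCP z about 114 (skirt top 109, bar top 135).

```bash
python3 -m handwheel '[{"claw":50,"dx":-1.6,"dy":0,"dz":15,"rx":0,"ry":0,"rz":0},{"claw":50,"dx":0,"dy":0,"dz":15,"rx":0,"ry":0,"rz":0},{"claw":50,"dx":0,"dy":0,"dz":15,"rx":0,"ry":0,"rz":0},{"claw":50,"dx":0,"dy":0,"dz":12,"rx":0,"ry":0,"rz":0},{"claw":50,"dx":0,"dy":0,"dz":10,"rx":0,"ry":0,"rz":0},{"claw":50,"dx":0,"dy":0,"dz":5,"rx":0,"ry":0,"rz":0},{"claw":50,"dx":0,"dy":0,"dz":0,"rx":0,"ry":0,"rz":0},{"claw":50,"dx":0,"dy":0,"dz":0,"rx":0,"ry":0,"rz":0}]'; python3 - <<'E'
from plant import bot
import cv2,numpy as np
o=[]
for n,(r,c) in dict(top=(130,240),scene=(130,240)).items():
    f=bot.capture(n)["frame"][r:r+120,c:c+140]
    o.append(cv2.resize(f,None,fx=2.8,fy=4 if 0 else 2.8,interpolation=cv2.INTER_CUBIC))
cv2.imwrite("pics/g1.png",cv2.cvtColor(np.hstack(o),cv2.COLOR_RGB2BGR))
E
```

```text
time: 3.1
tool_pos: [536.4, -51.9, 115.2]
tcp_rot: [3.141, 0.001, 2.921]
contact_force: [0.3, -0.0, 1.2]
grip_width: 49.7
```

View pics/g1.png

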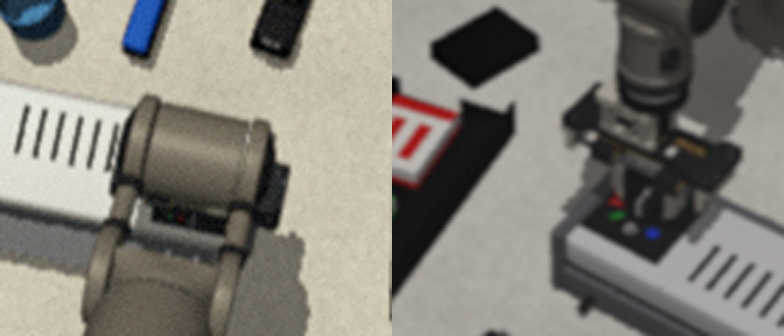

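The scene half shows the fingers straddling the dial bar (around 645,195) above the panel, with no contact force. Next I'll close.

```bash
python3 -m handwheel '[{"claw":6,"dx":0,"dy":0,"dz":0,"rx":0,"ry":0,"rz":0},{"claw":6,"dx":0,"dy":0,"dz":0,"rx":0,"ry":0,"rz":0},{"claw":6,"dx":0,"dy":0,"dz":0,"rx":0,"ry":0,"rz":0},{"claw":6,"dx":0,"dy":0,"dz":0,"rx":0,"ry":0,"rz":0},{"claw":6,"dx":0,"dy":0,"dz":0,"rx":0,"ry":0,"rz":0},{"claw":6,"dx":0,"dy":0,"dz":0,"rx":0,"ry":0,"rz":0},{"claw":6,"dx":0,"dy":0,"dz":0,"rx":0,"ry":0,"rz":0},{"claw":6,"dx":0,"dy":0,"dz":0,"rx":0,"ry":0,"rz":0}]'
```

```text
time: 4.0
tool_pos: [536.1, -51.9, 114.7]
tcp_rot: [3.141, 0.0, 2.921]
contact_force: [-0.5, -0.0, 0.5]
grip_width: 11.5
```

Gripped at 11.5 mm, which matches the bar. Now turn +0.70 in world yaw (rz -0.70).

```bash
python3 -m handwheel '[{"claw":6,"dx":0,"dy":0,"dz":0,"rx":0,"ry":0,"rz":-0.1},{"claw":6,"dx":0,"dy":0,"dz":0,"rx":0,"ry":0,"rz":-0.1},{"claw":6,"dx":0,"dy":0,"dz":0,"rx":0,"ry":0,"rz":-0.1},{"claw":6,"dx":0,"dy":0,"dz":0,"rx":0,"ry":0,"rz":-0.1},{"claw":6,"dx":0,"dy":0,"dz":0,"rx":0,"ry":0,"rz":-0.1},{"claw":6,"dx":0,"dy":0,"dz":0,"rx":0,"ry":0,"rz":-0.1},{"claw":6,"dx":0,"dy":0,"dz":0,"rx":0,"ry":0,"rz":-0.1},{"claw":6,"dx":0,"dy":0,"dz":0,"rx":0,"ry":0,"rz":0},{"claw":6,"dx":0,"dy":0,"dz":0,"rx":0,"ry":0,"rz":0}]'
```

```text
time: 4.9
tool_pos: [535.9, -50.9, 114.7]
tcp_rot: [3.14, 0.0, -2.665]
contact_force: [-0.8, 6.3, 2.6]
grip_width: 11.8
```

The tool turned 0.697 rad with the bar held. Open, lift and retreat.

```bash
python3 -m handwheel '[{"claw":50,"dx":0,"dy":0,"dz":0,"rx":0,"ry":0,"rz":0},{"claw":50,"dx":0,"dy":0,"dz":0,"rx":0,"ry":0,"rz":0},{"claw":50,"dx":0,"dy":0,"dz":0,"rx":0,"ry":0,"rz":0},{"claw":50,"dx":0,"dy":0,"dz":0,"rx":0,"ry":0,"rz":0},{"claw":50,"dx":0,"dy":0,"dz":-10,"rx":0,"ry":0,"rz":0},{"claw":50,"dx":0,"dy":0,"dz":-20,"rx":0,"ry":0,"rz":0},{"claw":50,"dx":0,"dy":0,"dz":-25,"rx":0,"ry":0,"rz":0},{"claw":50,"dx":0,"dy":0,"dz":-25,"rx":0,"ry":0,"rz":0},{"claw":50,"dx":0,"dy":0,"dz":-20,"rx":0,"ry":0,"rz":0},{"claw":50,"dx":0,"dy":0,"dz":-10,"rx":0,"ry":0,"rz":0}]'
```

```text
time: 5.9
tool_pos: [536.8, -52.1, 227.4]
tcp_rot: [-3.139, 0.003, -2.663]
contact_force: [-0.1, 1.2, -0.2]
grip_width: 50.1
```

```bash
python3 -m handwheel '[{"claw":50,"dx":0,"dy":20,"dz":0,"rx":0,"ry":0,"rz":0},{"claw":50,"dx":0,"dy":35,"dz":0,"rx":0,"ry":0,"rz":0},{"claw":50,"dx":0,"dy":35,"dz":0,"rx":0,"ry":0,"rz":0},{"claw":50,"dx":0,"dy":35,"dz":0,"rx":0,"ry":0,"rz":0},{"claw":50,"dx":0,"dy":35,"dz":0,"rx":0,"ry":0,"rz":0},{"claw":50,"dx":0,"dy":35,"dz":0,"rx":0,"ry":0,"rz":0},{"claw":50,"dx":0,"dy":35,"dz":0,"rx":0,"ry":0,"rz":0},{"claw":50,"dx":0,"dy":20,"dz":0,"rx":0,"ry":0,"rz":0},{"claw":50,"dx":0,"dy":0,"dz":0,"rx":0,"ry":0,"rz":0},{"claw":50,"dx":0,"dy":0,"dz":0,"rx":0,"ry":0,"rz":0}]'; python3 - <<'E'
from plant import bot
import cv2,numpy as np
t=bot.capture("top")["frame"];s=bot.capture("scene")["frame"]
cv2.imwrite("pics/fin.png",cv2.cvtColor(np.vstack([t[80:260,:],cv2.resize(np.hstack([t[165:225,280:350],s[180:240,290:360]]),(640,274),interpolation=cv2.INTER_CUBIC)]),cv2.COLOR_RGB2BGR))
E
```

```text
time: 6.9
tool_pos: [420.0, 170.2, 224.2]
tcp_rot: [3.142, -0.001, -2.661]
contact_force: [0.1, -0.7, 0.1]
grip_width: 49.7
```

View pics/fin.png

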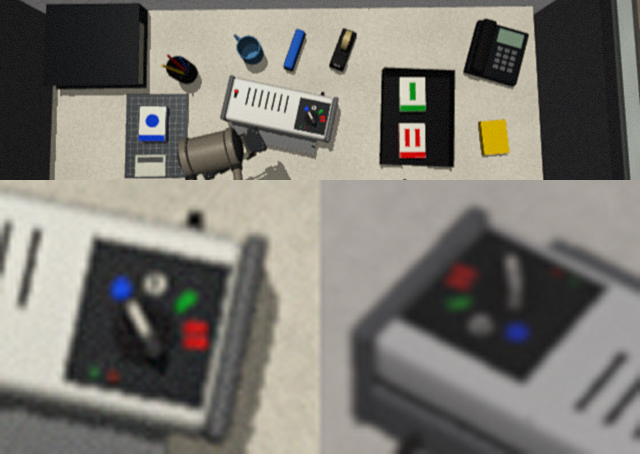

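The bar's white line now points at the blue dot (top inset 121,288), and every object is where it was. I'm handing the job in.

```bash
python3 -c "
from plant import bot
print(bot.close_job())"
```

```text
the job is handed in; nothing more can be done
None
```

The box on the cutting mat is the blue-dot one (green and red are in the tray), so I turned the dial to the blue dot at -0.70 rad and let go. I gripped the bar, turned it counterclockwise by 0.697 rad measured at the tool, then opened, lifted and moved the arm away.

**Last checks:** After release, the dial's white line points at the blue dot in both camera views. The boxes and other objects look unmoved by eye; I did not measure their positions. The arm is clear, with contact force under 1 N, and the job took about 7 s. No check failed or disagreed.

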